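# Find the heavy side of an engine balance shaft and hold it down for belt fitting

## Robot

A 6-joint arm with a two-finger parallel gripper is mounted at the origin on the work surface. World frame = base frame: x ahead of the robot, y to its left, z up, the work surface at z = 0. Lengths are in mm, angles in rad, forces in N, time in s.
With the tool pointing down it reaches from about 350 to 975 mm from the base axis. Payload 7.1 kg.
Tool frame: the origin (TCP) lies between the finger pads; the fingertips stand 19 mm ahead of it and the grasp point (between the pads) is the TCP; z points along the fingers, y is the line along which they close (so a half turn about z gives the same grasp; the last joint's range is limited). The gripper opens to 88 mm and grips with 3 to 60 N. Pads are 20 mm wide; open, the fingers measure 115 mm over their backs; the gripper's body (75 mm by 178 mm) begins 61 mm behind the grasp point.
Start: joints at [-1.197, 0.423, 1.63, -0, 1.089, -0.019], TCP at [239.251, -577.377, 241.675] pointing down, gripper open.
Joint ranges: [-3, 3], [-0.9, 2.11], [0.09, 2.58], [-1.31, 4.45], [0.11, 2.69], [-2.54, 2.54]. Speed limits (rad/s): [2.39, 2.39, 3.01, 3.14, 3.14, 3.14].

## Interface

Orientations are given as a rotation vector (axis times angle).
In Python, from workcell import ctrl gives the robot as it stands.
- The arm moves only by the tool arm_command, never from a script. Its argument "series" is a list of rows, each an object with "linear": the shift along the tool's x, y, z in m, a list of three; "turn": the turn about the tool's z in rad. A call has 1 to 10 rows; each row shifts and turns the commanded pose from where the row before left it, along the tool's axes as they then stand; what a row does not reach is not made up. A row lasts 1/10 s, in which the tool goes at most 50 mm and 8.59 degrees, less where a joint would pass 70% of its speed; a pose out of reach is approached as far as the arm can. A call with a gripper value outside its range is refused whole. "jaw" is the opening, from -1 (shut) to 1 (fully open), set as the call begins (left out, the last holds). The fingers move at their own pace and stop on an object; the grip force is fixed at half the most. Time passes only in rows, so rows that do not move let the fingers close. It gives the time, the measured TCP pose, the force, the opening and the grip force at its end, in the units of the state.
- ctrl.get_obs(): the state, without advancing time (a new reading comes with each control period).
- ctrl.get_image(name): name is "side" or "top"; returns a dict with "frame" (384x512x3 uint8, blue, green, red), "fx", "fy", "cx", "cy" (pixels), "rvec" (rotation vector, rad) and "tvec" (3), from world to camera coordinates, as OpenCV has them. Camera axes: x right, y down, z forward; pixel columns grow to the right and rows downward; lengths in mm; the calibration is good to about 2 mm. A picture is of the moment at which its call begins. There is no depth.
- ctrl.close_job(): hands the job in; it is judged then, once.
The state is a dict: "t": time; "qpos": joint angles; "qvel": joint speeds; "joint_torque": joint torques, N m; "ee_pos": TCP position; "orientation": TCP orientation; "ft_force": force on the tool from outside, world axes, zero at the start; "moment": the same for the moment, N m; "width": finger opening in mm; "grasp_force": force on a finger pad.
Only numpy, scipy, OpenCV 4.12 (cv2) and the standard library are available. Lean on these libraries where they do the work, as an engineer would, in place of code of your own. Each camera call takes 0.05 s, during which the arm holds its last target. There are 200 camera calls.

## Task

The balance shaft must sit with its hidden weight hanging straight down before the timing belt goes on. Turn the toothed sprocket (its brass studs give a hold) to find by feel which side of the shaft is heavy, then bring the heavy side straight down, to within one tooth of the sprocket, and finish while still holding the sprocket firmly in the gripper there, at rest, so that the belt can be fitted. Leave the things lying around the unit where they are.

Things in the scene. Friction and masses are not known exactly. Their poses are not given: they have to be found in the camera images.
- unit: balance shaft unit, fixed on the bench: level aluminium barrel with a toothed belt sprocket on the shaft at one end, on a dark steel plate. Origin: on the bench straight under the sprocket's middle; x runs level along the shaft, from the barrel out through the sprocket's front face; z up. Plate 12 mm thick: x -232 to -42, y +-75 mm. The shaft axis is 100 mm up
- barrel (a point): a point on the shaft axis at the barrel's front end, 52 mm behind the sprocket's centre; axes as the unit's. Barrel 99 mm across, running 168 mm back from here, with a flange 124 mm wide at axis height. A nose, 72 mm across here and 44 to 40 mm from 14 mm on, fills the middle of the 40 mm gap up to the sprocket: a finger fits down behind the rim
- axle (a point): the sprocket's centre, on the shaft axis, midway through its width, 100 mm above the bench; axes as the unit's. Shaft seals drag with a steady 0.32 N m against turning either way. The weight adds or takes up to 0.20 to 0.27 N m more: most with its heavy side level with the axis, nothing with it straight up or down
- sprocket: steel sprocket, 24 teeth (one tooth is 15 degrees), 110 mm across, flat faces at x = +-12 mm. Four round brass turning studs, 12 mm thick, stand 42 mm out of the front face, 38 mm from the centre, on its +z, +y, -z and -y axes. Hub 34 mm across, bolt head 13 mm proud. Origin at its centre, x along the shaft as the unit's. It turns about x without end and stays where let go
- paint_dot (a point): yellow paint dot on the sprocket's front face, 47 mm from its centre, on its +z axis, just outside one stud. The hidden eccentric weight (called weight in the rules) is shut inside the barrel and turns with the sprocket, but its angle to the dot differs every time: the dot does not tell where the heavy side is. The sprocket turns lighter while the heavy side sinks
- tensioner: belt tensioner pulley lying flat, black and steel, 66 mm across, 35 mm high. Bystander, loose; origin at its underside
- socket_deep: deep steel socket standing on end, 31 mm across, 64 mm high. Bystander, loose; origin at its underside
- plug_carton: orange, white and blue spark plug carton, 105 x 52 x 30 mm. Bystander, loose; origin at its underside
- tape_roll: roll of black tape lying flat, 96 mm across, 19 mm high. Bystander, loose; origin at its underside
- charger: grey and black battery charger, 85 x 190 x 50 mm, no leads. Bystander, loose; origin at its underside
- spray_bottle: green spray bottle with white trigger head, 72 mm across, 205 mm high. Bystander, loose; origin at its underside
- clamp_meter: red and black clamp meter lying on its back, about 200 x 88 x 32 mm, no leads. Bystander, loose; origin at its underside
- spanner: steel spanner lying flat, about 180 mm long. Bystander, loose; origin at its underside

How it is judged (in metres and radians):
At the end, for the whole second after the job is handed in: the gripper's fingers hold the sprocket (over 5 N), the hidden weight's heavy side is within 15 degrees (one tooth) of straight down (the weight's z axis points away from its heavy side), and the sprocket is at rest (contact force between the fingers and sprocket above 5 N and angle between weight's own z axis and vertical below 0.262 rad and angular speed of sprocket below 0.1 rad/s); the arm keeps its last pose, push and grip.
It fails at once if a thing lying around the unit is shifted by more than 25 mm (distance of any of tensioner, socket_deep, plug_carton, tape_roll, charger, spray_bottle, clamp_meter, spanner from where it was at the start of the episode above 0.025 m).
It also fails if it takes over 69 s, if anything falls off the work surface, if the arm or the gripper's body presses on something with over 40 N, if the wrist force passes 120 N, or if a joint passes its speed limit or range.

## Working session

There is one attempt and no reset: what is moved stays moved. The work goes in short steps, Python scripts to look and compute and a tool call to move; the robot and the scene stay as the last step left them, time stands still between calls to the robot, and variables do not carry over. Pictures are saved under pics/ and viewed, at most 10 in all, crops included, and the job is handed in when it is done.

Besides the shell and the picture viewer there is one more tool, called after "Emit:" in YAML: its name, and indented under it one key for each argument. arm_command: Moves the arm, as the interface text tells. Its arguments: {"type":"object","properties":{"series":{"type":"array"},"jaw":{"type":"number"}},"required":["series"]}

```bash
mkdir -p pics; ls; cat > h.py <<'E'
import numpy as np,cv2
from workcell import ctrl
def snap(n,f):
    d=ctrl.get_image(n); cv2.imwrite('pics/'+f,d['frame']); np.savez('pics/'+f[:-4],**{k:v for k,v in d.items()}); return d
def proj(d,P):
    K=np.array([[d['fx'],0,d['cx']],[0,d['fy'],d['cy']],[0,0,1.]])
    return cv2.projectPoints(np.float64(P).reshape(-1,3),np.float64(d['rvec']),np.float64(d['tvec']),K,None)[0].reshape(-1,2)
def ray(d,uv):
    R=cv2.Rodrigues(np.float64(d['rvec']))[0]; c=-R.T@np.ravel(d['tvec'])
    v=R.T@np.array([(uv[0]-d['cx'])/d['fx'],(uv[1]-d['cy'])/d['fy'],1]); return c,v
def onz(d,uv,z):
    c,v=ray(d,uv); return c+v*(z-c[2])/v[2]
E
python3 - <<'E'
from h import *
for n in('top','side'):
    d=snap(n,n+'0.png'); c,v=ray(d,(256,192)); print(n,d['fx'],c,v)
    cv2.imwrite('pics/'+n+'0b.png',cv2.resize(d['frame'],(800,600),interpolation=cv2.INTER_CUBIC))
print(ctrl.get_obs())
E
```

```text
pics
top 442.7701779999145 [ 324.60573607   -4.63991855 1721.83685213] [ 0.15721158 -0.01834002 -0.98748853]
side 449.9830695569325 [  259.70267275 -1248.89122572   939.24687915] [ 0.20598238  0.81043304 -0.54845902]
{'t': 0.1, 'qpos': array([-1.19695929e+00,  4.23776873e-01,  1.63063498e+00,  1.66163176e-05,
        1.08861238e+00, -1.89830879e-02]), 'qvel': array([ 0.00097951, -0.00255451,  0.00021746, -0.0008296 ,  0.0010683 ,
       -0.00046719]), 'joint_torque': array([ 9.45068382e-05, -5.45617068e+01, -2.74325073e+01,  6.44517085e-02,
        1.88006664e-02, -5.43089106e-05]), 'ee_pos': array([ 239.10292623, -576.91731251,  240.96323463]), 'orientation': array([-3.07980851e+00, -6.12793430e-01,  3.73972432e-04]), 'ft_force': array([-0.55280749, -0.25251263, -0.64596802]), 'moment': array([ 0.01313434, -0.02182337, -0.05028536]), 'grasp_force': 0.0, 'width': 88.1710305273306}
```

View pics/top0b.png

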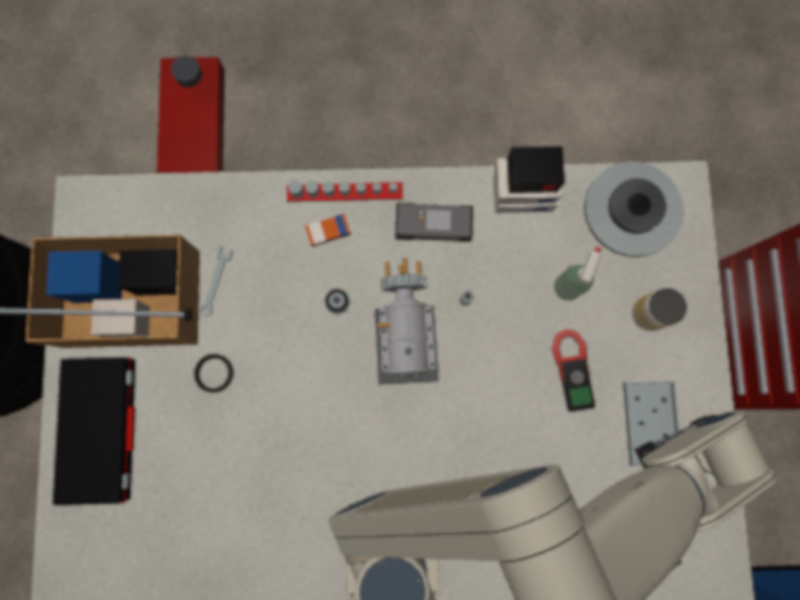

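View pics/side0b.png

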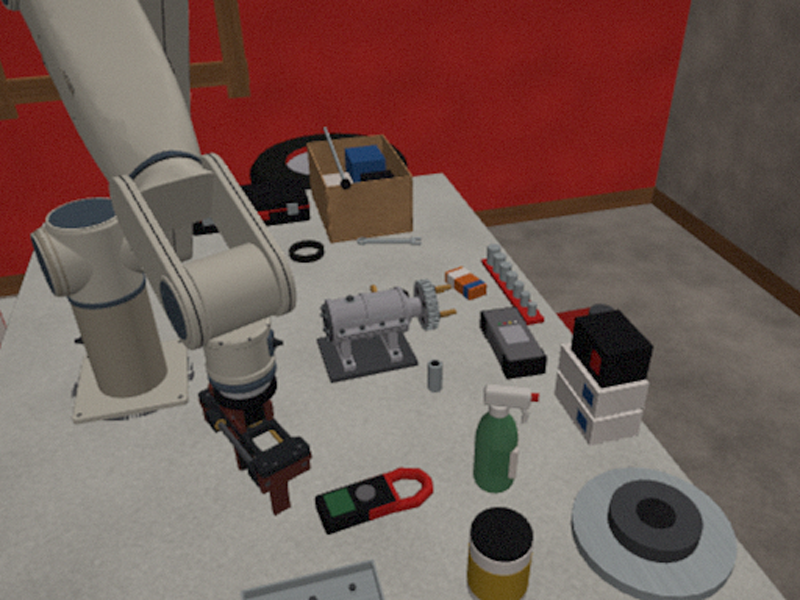

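The unit lies ahead of the robot with its shaft pointing roughly along world +x (sprocket near top-view (403,282)/800, side view (428,303)/800). I'll take enlarged crops next.

```bash
python3 - <<'E'
import cv2
a=cv2.imread('pics/top0.png')[155:255,215:325]; b=cv2.imread('pics/side0.png')[165:250,195:305]
cv2.imwrite('pics/c0.png',cv2.resize(a,(660,600),interpolation=cv2.INTER_CUBIC))
cv2.imwrite('pics/c1.png',cv2.resize(b,(770,595),interpolation=cv2.INTER_CUBIC))
E
```

```text
(no output)
```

View pics/c0.png

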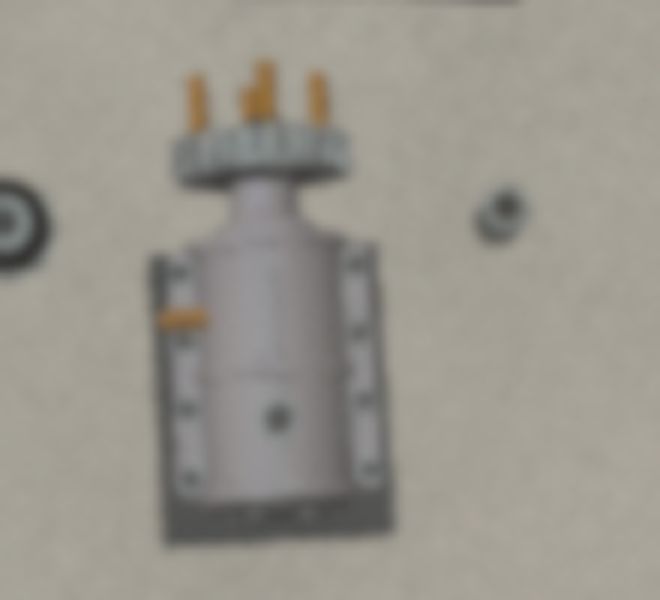

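View pics/c1.png

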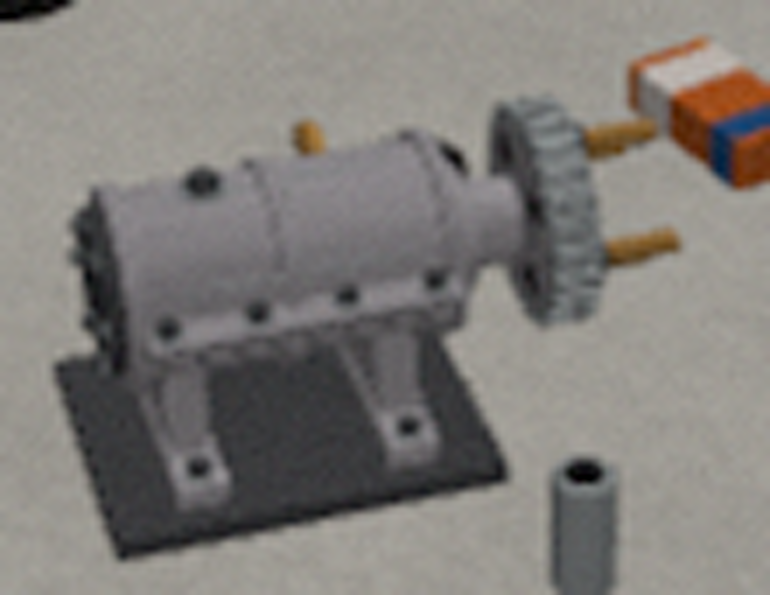

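```bash
python3 - <<'E'
from h import *
from scipy.optimize import least_squares
T=dict(np.load('pics/top0.npz'));S=dict(np.load('pics/side0.npz'))
t=lambda p:((np.array(p)+.5)/6-.5+[215,155]); s=lambda p:((np.array(p)+.5)/7-.5+[195,165])
def st(a,x=52,r=38): return [x,-r*np.sin(a),100+r*np.cos(a)]  # rot about x by a from +z
def model(q):
    x,y,w,a=q; c,sn=np.cos(w),np.sin(w)
    L=[[-42,75,12],[-42,-75,12],[-232,75,12],[-232,-75,12]]
    P=L+[st(a+k*np.pi/2) for k in(1,0,3,2)]
    Q=[L[3],L[1],L[2],st(a),st(a+3*np.pi/2)]
    W=lambda P:np.array([[x+c*p[0]-sn*p[1],y+sn*p[0]+c*p[1],p[2]] for p in P])
    return np.vstack([proj(T,W(P)),proj(S,W(Q))])
obs=np.vstack([t(p) for p in[(152,258),(377,243),(166,545),(393,532),(196,80),(264,67),(317,78),(248,95)]]+[s(p) for p in[(122,556),(507,478),(57,368),(652,130),(672,240)]])
r=least_squares(lambda q:(model(q)-obs).ravel(),[550,0,0,0]);print(r.x,np.degrees(r.x[2:]));print(r.fun.reshape(-1,2).round(2))
for n,uv,z in[('sock',(465,298),64),('tens',(337,300),35),('chg_l',(396,222),50),('chg_bot',(433,240),50),('carton',(328,230),30)]: print(n,onz(T,np.array(uv)*.64,z).round())
E
```

```text
[ 6.24180012e+02 -3.97971138e+01  5.08956987e-02 -2.72377010e+00] [   2.91610873 -156.06053106]
[[-1.560e+00 -4.900e-01]
 [-7.700e-01 -8.700e-01]
 [-3.500e-01  6.100e-01]
 [ 8.100e-01 -2.300e-01]
 [-5.700e-01 -7.200e-01]
 [-6.770e+00  3.860e+00]
 [-2.360e+00 -1.000e-02]
 [ 4.370e+00 -5.350e+00]
 [ 3.400e-01 -1.100e+00]
 [ 1.180e+00 -2.120e+00]
 [-3.000e-01 -4.100e-01]
 [-2.570e+00  1.463e+01]
 [ 3.000e-02  2.030e+00]]
sock [ 590. -193.   64.]
tens [597. 119.  35.]
chg_l [788. -31.  50.]
chg_bot [ 740. -122.   50.]
carton [777. 140.  30.]
```

```bash
cat > fit.py <<'E'
from h import *
from scipy.optimize import least_squares
T=dict(np.load('pics/top0.npz'));S=dict(np.load('pics/side0.npz'))
t=lambda p:((np.array(p)+.5)/6-.5+[215,155]); s=lambda p:((np.array(p)+.5)/7-.5+[195,165])
def st(a,x=52,r=38): return [x,-r*np.sin(a),100+r*np.cos(a)]
def W(q,P):
    x,y,w=q[:3]; c,sn=np.cos(w),np.sin(w)
    return np.array([[x+c*p[0]-sn*p[1],y+sn*p[0]+c*p[1],p[2]] for p in P])
def model(q):
    a=q[3];L=[[-42,75,12],[-42,-75,12],[-232,75,12],[-232,-75,12]]
    return np.vstack([proj(T,W(q,L+[st(a+k*np.pi/2) for k in(1,0,3,2)])),proj(S,W(q,[L[3],L[1],L[2],st(a),st(a+3*np.pi/2)]))])
obs=np.vstack([t(p) for p in[(152,258),(377,243),(166,545),(393,532),(196,80),(264,67),(317,78),(248,95)]]+[s(p) for p in[(122,556),(507,478),(57,368),(652,130),(672,240)]])
E
python3 - <<'E'
from fit import *
for drop in([],[11],[11,12]):
  k=[i for i in range(13) if i not in drop]
  for a0 in(-.4,0,.4):
    r=least_squares(lambda q:(model(q)-obs)[k].ravel(),[620,-40,.05,a0],x_scale=[100,100,.1,.3]);print(drop,a0,r.cost.round(2),r.x.round(3))
q=r.x;print((model(q)-obs).round(2));print((model(q)[11:]-[195,165])*7)
E
```

```text
[] -0.4 176.27 [ 6.2418e+02 -3.9797e+01  5.1000e-02 -2.7240e+00]
[] 0 176.27 [ 6.2418e+02 -3.9797e+01  5.1000e-02 -2.7240e+00]
[] 0.4 176.27 [ 6.2418e+02 -3.9797e+01  5.1000e-02 -2.7240e+00]
[11] -0.4 23.93 [ 6.22292e+02 -4.49090e+01  3.30000e-02 -3.25200e+00]
[11] 0 23.93 [ 6.22292e+02 -4.49090e+01  3.30000e-02 -3.25200e+00]
[11] 0.4 23.93 [ 6.22292e+02 -4.49090e+01  3.30000e-02  3.03100e+00]
[11, 12] -0.4 22.63 [ 6.22477e+02 -4.45430e+01  3.50000e-02 -3.31500e+00]
[11, 12] 0 22.63 [ 6.22477e+02 -4.45430e+01  3.50000e-02  2.96800e+00]
[11, 12] 0.4 22.63 [ 6.22477e+02 -4.45430e+01  3.50000e-02  2.96800e+00]
[[-0.52 -0.39]
 [ 0.31 -0.15]
 [-0.1   0.77]
 [ 1.12  0.57]
 [ 0.24  0.82]
 [ 0.42  4.  ]
 [ 0.09 -0.75]
 [-0.07 -4.69]
 [-0.55 -0.73]
 [ 0.67 -1.22]
 [-0.44 -0.22]
 [-0.26 19.64]
 [ 0.38 -1.99]]
[[647.16998084 264.4647098 ]
 [671.63684528 223.0962638 ]]
```

```bash
sed -i 's/(1,0,3,2)/(3,0,1,2)/; s/3\*np.pi\/2/np.pi\/2/' fit.py
python3 - <<'E'
from fit import *
r=least_squares(lambda q:(model(q)-obs).ravel(),[620,-40,.05,0],x_scale=[100,100,.1,.3]);print(r.cost.round(2),r.x.round(3),np.degrees(r.x[2:]))
q=r.x;print((model(q)-obs).round(2).tolist())
print(W(q,[st(q[3]+k*np.pi/2,30) for k in range(4)]).round(1), W(q,[[0,0,100]]))
from workcell import ctrl
o=ctrl.get_obs();print(cv2.Rodrigues(o['orientation'])[0].round(3))
E
```

```text
3.54 [ 6.22536e+02 -4.42310e+01  3.60000e-02  8.80000e-02] [2.04148662 5.02386301]
[[-0.59, -0.38], [0.24, -0.18], [-0.12, 0.77], [1.09, 0.53], [0.02, 0.26], [-0.13, -0.22], [0.0, -0.22], [0.41, -0.5], [-0.51, -0.75], [0.69, -1.28], [-0.45, -0.24], [-0.18, 0.48], [0.34, 0.49]]
[[652.6 -46.5 137.9]
 [653.9 -81.   96.7]
 [652.4 -39.8  62.1]
 [651.2  -5.3 103.3]] [[622.53607993 -44.23103518 100.        ]]
[[ 0.924  0.383 -0.001]
 [ 0.383 -0.924  0.001]
 [ 0.    -0.001 -1.   ]]
```

Emit:
arm_command:
  series:
    - {"linear": [0,0,-0.03],"turn": 0.12}
    - {"linear": [0,0,-0.03],"turn": 0.12}
    - {"linear": [0,0,0],"turn": 0.118}
    - {"linear": [0.0276,-0.0322,0],"turn": 0}
    - {"linear": [0.0276,-0.0322,0],"turn": 0}
    - {"linear": [0.0276,-0.0322,0],"turn": 0}
    - {"linear": [0.0276,-0.0322,0],"turn": 0}
    - {"linear": [0.0276,-0.0322,0],"turn": 0}
    - {"linear": [0.0276,-0.0322,0],"turn": 0}
    - {"linear": [0.0276,-0.0322,0],"turn": 0}
  jaw: -0.3

```text
t: 1.1
ee_pos: [425.1, -343.8, 301.4]
orientation: [-3.141, -0.054, 0.001]
ft_force: [-0.1, -0.2, 1.0]
width: 31.0
grasp_force: 0.0
```

Emit:
arm_command:
  series:
    - {"linear": [0.0276,-0.0322,0],"turn": 0}
    - {"linear": [0.0276,-0.0322,0],"turn": 0}
    - {"linear": [0.0276,-0.0322,0],"turn": 0}
    - {"linear": [0.0276,-0.0322,0],"turn": 0}
    - {"linear": [0.0276,-0.0322,0],"turn": 0}
    - {"linear": [0.0276,-0.0322,0],"turn": 0}
    - {"linear": [0.0276,-0.0322,0],"turn": 0}
    - {"linear": [0.0276,-0.0322,0],"turn": 0}
    - {"linear": [0.0276,-0.0322,0],"turn": 0}
    - {"linear": [0,0,0],"turn": 0}

```text
t: 2.1
ee_pos: [664.8, -43.2, 300.9]
orientation: [-3.14, -0.061, -0.001]
ft_force: [0.5, -0.3, -0.3]
width: 30.4
grasp_force: 0.0
```

Emit:
arm_command:
  series:
    - {"linear": [-0.0023,0.0028,0.04],"turn": 0}
    - {"linear": [0,0,0.04],"turn": 0}
    - {"linear": [0,0,0.035],"turn": 0}
    - {"linear": [0,0,0.02],"turn": 0}
    - {"linear": [0,0,0.015],"turn": 0}
    - {"linear": [0,0,0.013],"turn": 0}
    - {"linear": [0,0,0],"turn": 0}
    - {"linear": [0,0,0],"turn": 0}

```text
t: 2.9
ee_pos: [660.9, -50.2, 139.3]
orientation: [3.141, 0.054, 0.001]
ft_force: [-0.2, 0.2, -0.9]
width: 30.3
grasp_force: 0.0
```

```bash
python3 - <<'E'
from h import *
o=ctrl.get_obs();print({k:np.round(o[k],2) for k in('t','ee_pos','ft_force','moment')})
d=snap('side','s1.png');cv2.imwrite('pics/s1c.png',cv2.resize(d['frame'][130:245,195:325],(780,590),interpolation=cv2.INTER_CUBIC))
E
```

```text
{'t': np.float64(2.9), 'ee_pos': array([660.89, -50.21, 139.32]), 'ft_force': array([-0.23,  0.23, -0.91]), 'moment': array([ 0.04, -0.01, -0.  ])}
```

View pics/s1c.png

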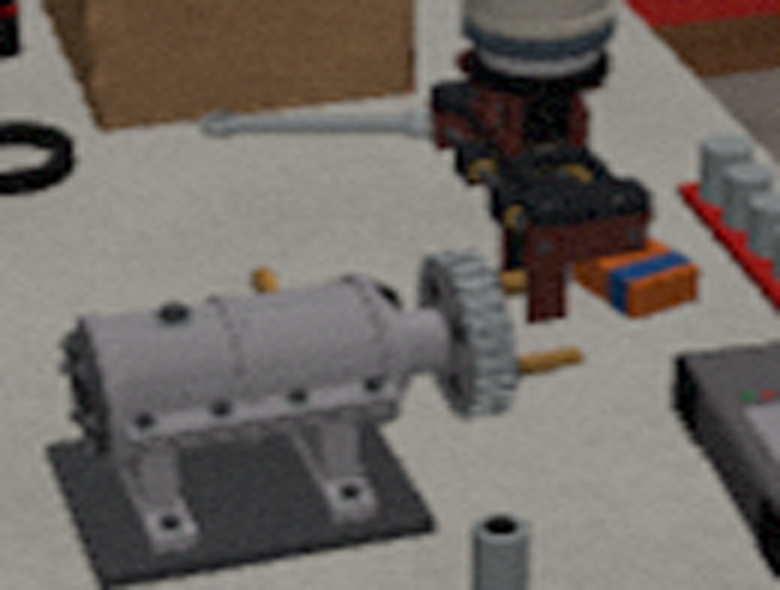

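The stud passes between the fingers (around (515,282)), which reach down the near side of it clear of the rim. Centre and grip.

Emit:
arm_command:
  series:
    - {"linear": [0.0015,-0.004,0.0015],"turn": 0}
    - {"linear": [0,0,0],"turn": 0}
    - {"linear": [0,0,0],"turn": 0}

```text
t: 3.25
ee_pos: [662.1, -45.7, 137.7]
orientation: [3.141, 0.055, 0.001]
ft_force: [-0.4, -0.0, -0.3]
width: 30.9
grasp_force: 0.0
```

Emit:
arm_command:
  series:
    - {"linear": [0,0,0],"turn": 0}
    - {"linear": [0,0,0],"turn": 0}
    - {"linear": [0,0,0],"turn": 0}
    - {"linear": [0,0,0],"turn": 0}
    - {"linear": [0,0,0],"turn": 0}
  jaw: -1

```text
t: 3.75
ee_pos: [661.9, -46.6, 137.3]
orientation: [3.14, 0.054, 0.0]
ft_force: [-0.4, -5.4, 0.9]
width: 11.2
grasp_force: 30.0
```

```bash
cat > o.py <<'E'
from h import *
o=ctrl.get_obs();print({k:np.round(o[k],2).tolist() for k in('t','ee_pos','ft_force','moment','width','grasp_force')})
E
python3 o.py
```

```text
{'t': 3.75, 'ee_pos': [661.89, -46.57, 137.3], 'ft_force': [-0.35, -5.43, 0.91], 'moment': [-0.77, 0.01, -0.02], 'width': 11.18, 'grasp_force': 30.0}
```

```bash
python3 - <<'E'
import numpy as np
for a in range(5,85,5):
    b=np.radians([a,a+5]);print(a,(38/2*np.diff(np.sin(b))).round(2),(-38/2*np.diff(np.cos(b))).round(2))
E
```

```text
5 [1.64] [0.22]
10 [1.62] [0.36]
15 [1.58] [0.5]
20 [1.53] [0.63]
25 [1.47] [0.77]
30 [1.4] [0.89]
35 [1.32] [1.01]
40 [1.22] [1.12]
45 [1.12] [1.22]
50 [1.01] [1.32]
55 [0.89] [1.4]
60 [0.77] [1.47]
65 [0.63] [1.53]
70 [0.5] [1.58]
75 [0.36] [1.62]
80 [0.22] [1.64]
```

Emit:
arm_command:
  series:
    - {"linear": [0,0.00164,0.00022],"turn": 0}
    - {"linear": [0,0.00164,0.00022],"turn": 0}
    - {"linear": [0,0.00162,0.00036],"turn": 0}
    - {"linear": [0,0.00162,0.00036],"turn": 0}
    - {"linear": [0,0.00158,0.0005],"turn": 0}
    - {"linear": [0,0.00158,0.0005],"turn": 0}

```text
t: 4.35
ee_pos: [662.1, -53.1, 135.9]
orientation: [-3.137, -0.054, 0.0]
ft_force: [-4.2, 9.2, 11.8]
width: 11.4
grasp_force: 30.0
```

```bash
python3 o.py | tee -a log
```

```text
{'t': 4.35, 'ee_pos': [662.12, -53.08, 135.93], 'ft_force': [-4.19, 9.22, 11.77], 'moment': [1.77, 0.61, -0.02], 'width': 11.41, 'grasp_force': 30.01}
```

Emit:
arm_command:
  series:
    - {"linear": [0,0.00153,0.00063],"turn": 0}
    - {"linear": [0,0.00153,0.00063],"turn": 0}
    - {"linear": [0,0.00147,0.00077],"turn": 0}
    - {"linear": [0,0.00147,0.00077],"turn": 0}
    - {"linear": [0,0.0014,0.00089],"turn": 0}
    - {"linear": [0,0.0014,0.00089],"turn": 0}

```text
t: 4.95
ee_pos: [662.4, -62.2, 131.1]
orientation: [-3.138, -0.054, 0.0]
ft_force: [-2.2, 8.3, 9.5]
width: 11.0
grasp_force: 30.0
```

```bash
python3 o.py | tee -a log
```

```text
{'t': 4.95, 'ee_pos': [662.38, -62.23, 131.06], 'ft_force': [-2.23, 8.32, 9.52], 'moment': [1.56, 0.54, 0.03], 'width': 10.98, 'grasp_force': 30.0}
```

Emit:
arm_command:
  series:
    - {"linear": [0,0.00132,0.00101],"turn": 0}
    - {"linear": [0,0.00132,0.00101],"turn": 0}
    - {"linear": [0,0.00122,0.00112],"turn": 0}
    - {"linear": [0,0.00122,0.00112],"turn": 0}
    - {"linear": [0,0.00112,0.00122],"turn": 0}
    - {"linear": [0,0.00112,0.00122],"turn": 0}

```text
t: 5.55
ee_pos: [662.6, -69.7, 124.2]
orientation: [-3.138, -0.054, 0.001]
ft_force: [-3.3, 7.2, 3.9]
width: 11.2
grasp_force: 30.0
```

```bash
python3 o.py | tee -a log
```

```text
{'t': 5.55, 'ee_pos': [662.55, -69.7, 124.18], 'ft_force': [-3.33, 7.17, 3.89], 'moment': [1.65, 0.35, 0.01], 'width': 11.24, 'grasp_force': 30.0}
```

Emit:
arm_command:
  series:
    - {"linear": [0,0.00101,0.00132],"turn": 0}
    - {"linear": [0,0.00101,0.00132],"turn": 0}
    - {"linear": [0,0.00089,0.0014],"turn": 0}
    - {"linear": [0,0.00089,0.0014],"turn": 0}
    - {"linear": [0,0.00077,0.00147],"turn": 0}
    - {"linear": [0,0.00077,0.00147],"turn": 0}

```text
t: 6.15
ee_pos: [662.7, -75.1, 115.8]
orientation: [-3.138, -0.054, 0.001]
ft_force: [-2.9, 7.9, 5.8]
width: 11.2
grasp_force: 30.0
```

```bash
python3 o.py | tee -a log
```

```text
{'t': 6.15, 'ee_pos': [662.74, -75.14, 115.78], 'ft_force': [-2.86, 7.86, 5.78], 'moment': [1.44, 0.4, -0.06], 'width': 11.19, 'grasp_force': 30.0}
```

Emit:
arm_command:
  series:
    - {"linear": [0,0.00063,0.00153],"turn": 0}
    - {"linear": [0,0.00063,0.00153],"turn": 0}
    - {"linear": [0,0.0005,0.00158],"turn": 0}
    - {"linear": [0,0.0005,0.00158],"turn": 0}
    - {"linear": [0,0.00036,0.00162],"turn": 0}
    - {"linear": [0,0.00036,0.00162],"turn": 0}

```text
t: 6.75
ee_pos: [662.9, -78.7, 106.6]
orientation: [-3.139, -0.054, 0.001]
ft_force: [-3.0, 4.5, 7.9]
width: 11.2
grasp_force: 30.0
```

```bash
python3 o.py | tee -a log
```

```text
{'t': 6.75, 'ee_pos': [662.88, -78.71, 106.56], 'ft_force': [-2.98, 4.5, 7.86], 'moment': [0.97, 0.59, -0.04], 'width': 11.21, 'grasp_force': 30.0}
```

Emit:
arm_command:
  series:
    - {"linear": [0,-0.00036,-0.00162],"turn": 0}
    - {"linear": [0,-0.00036,-0.00162],"turn": 0}
    - {"linear": [0,-0.0005,-0.00158],"turn": 0}
    - {"linear": [0,-0.0005,-0.00158],"turn": 0}
    - {"linear": [0,-0.00063,-0.00153],"turn": 0}
    - {"linear": [0,-0.00063,-0.00153],"turn": 0}

```text
t: 7.35
ee_pos: [662.6, -76.6, 112.4]
orientation: [-3.141, -0.055, 0.002]
ft_force: [8.7, 0.5, -22.0]
width: 11.4
grasp_force: 30.0
```

```bash
python3 o.py | tee -a log
```

```text
{'t': 7.35, 'ee_pos': [662.62, -76.62, 112.37], 'ft_force': [8.74, 0.48, -22.01], 'moment': [0.09, -1.33, -0.08], 'width': 11.44, 'grasp_force': 29.98}
```

Emit:
arm_command:
  series:
    - {"linear": [0,-0.00077,-0.00147],"turn": 0}
    - {"linear": [0,-0.00077,-0.00147],"turn": 0}
    - {"linear": [0,-0.00089,-0.0014],"turn": 0}
    - {"linear": [0,-0.00089,-0.0014],"turn": 0}
    - {"linear": [0,-0.00101,-0.00132],"turn": 0}
    - {"linear": [0,-0.00101,-0.00132],"turn": 0}

```text
t: 7.95
ee_pos: [662.5, -72.0, 120.7]
orientation: [3.141, 0.055, -0.002]
ft_force: [9.2, -2.8, -22.7]
width: 11.7
grasp_force: 30.0
```

```bash
python3 o.py | tee -a log
```

```text
{'t': 7.95, 'ee_pos': [662.47, -72.05, 120.69], 'ft_force': [9.17, -2.82, -22.73], 'moment': [-0.51, -1.46, 0.0], 'width': 11.67, 'grasp_force': 29.98}
```

Emit:
arm_command:
  series:
    - {"linear": [0,-0.00112,-0.00122],"turn": 0}
    - {"linear": [0,-0.00112,-0.00122],"turn": 0}
    - {"linear": [0,-0.00122,-0.00112],"turn": 0}
    - {"linear": [0,-0.00122,-0.00112],"turn": 0}
    - {"linear": [0,-0.00132,-0.00101],"turn": 0}
    - {"linear": [0,-0.00132,-0.00101],"turn": 0}

```text
t: 8.55
ee_pos: [662.3, -66.0, 127.8]
orientation: [3.139, 0.055, -0.001]
ft_force: [7.3, -7.9, -19.4]
width: 11.1
grasp_force: 30.0
```

```bash
python3 o.py | tee -a log
```

```text
{'t': 8.55, 'ee_pos': [662.32, -66.02, 127.8], 'ft_force': [7.29, -7.87, -19.4], 'moment': [-1.49, -1.21, 0.06], 'width': 11.1, 'grasp_force': 29.98}
```

Emit:
arm_command:
  series:
    - {"linear": [0,-0.0014,-0.00089],"turn": 0}
    - {"linear": [0,-0.0014,-0.00089],"turn": 0}
    - {"linear": [0,-0.00147,-0.00077],"turn": 0}
    - {"linear": [0,-0.00147,-0.00077],"turn": 0}
    - {"linear": [0,-0.00153,-0.00063],"turn": 0}
    - {"linear": [0,-0.00153,-0.00063],"turn": 0}

```text
t: 9.15
ee_pos: [662.2, -58.8, 133.5]
orientation: [3.137, 0.055, -0.0]
ft_force: [3.7, -14.0, -11.5]
width: 11.1
grasp_force: 30.0
```

```bash
python3 o.py | tee -a log
```

```text
{'t': 9.15, 'ee_pos': [662.17, -58.82, 133.47], 'ft_force': [3.69, -13.98, -11.52], 'moment': [-2.45, -0.54, -0.01], 'width': 11.06, 'grasp_force': 29.99}
```

Emit:
arm_command:
  series:
    - {"linear": [0,-0.00158,-0.0005],"turn": 0}
    - {"linear": [0,-0.00158,-0.0005],"turn": 0}
    - {"linear": [0,-0.00162,-0.00036],"turn": 0}
    - {"linear": [0,-0.00162,-0.00036],"turn": 0}
    - {"linear": [0,-0.00164,-0.00022],"turn": 0}
    - {"linear": [0,-0.00164,-0.00022],"turn": 0}

```text
t: 9.75
ee_pos: [662.0, -50.5, 137.4]
orientation: [3.135, 0.055, 0.001]
ft_force: [-0.9, -19.7, 1.9]
width: 11.3
grasp_force: 30.0
```

```bash
python3 o.py | tee -a log
```

```text
{'t': 9.75, 'ee_pos': [662.01, -50.54, 137.45], 'ft_force': [-0.9, -19.75, 1.95], 'moment': [-3.38, 0.19, -0.07], 'width': 11.29, 'grasp_force': 30.01}
```

Emit:
arm_command:
  series:
    - {"linear": [0,-0.00166,-0.0001],"turn": 0}
    - {"linear": [0,-0.00166,-5e-05],"turn": 0}
    - {"linear": [0,-0.00166,5e-05],"turn": 0}
    - {"linear": [0,-0.00166,0.0001],"turn": 0}
    - {"linear": [0,-0.00164,0.00022],"turn": 0}
    - {"linear": [0,-0.00164,0.00022],"turn": 0}

```text
t: 10.35
ee_pos: [662.2, -40.9, 139.3]
orientation: [3.134, 0.055, 0.003]
ft_force: [-5.7, -18.4, 18.6]
width: 11.2
grasp_force: 30.0
```

```bash
python3 o.py | tee -a log
```

```text
{'t': 10.35, 'ee_pos': [662.16, -40.86, 139.34], 'ft_force': [-5.69, -18.36, 18.55], 'moment': [-3.33, 0.99, -0.05], 'width': 11.18, 'grasp_force': 30.01}
```

Emit:
arm_command:
  series:
    - {"linear": [0,-0.00162,0.00016],"turn": 0}
    - {"linear": [0,-0.00162,0.00016],"turn": 0}
    - {"linear": [0,-0.00158,0.0003],"turn": 0}
    - {"linear": [0,-0.00158,0.0003],"turn": 0}
    - {"linear": [0,-0.00153,0.00043],"turn": 0}
    - {"linear": [0,-0.00153,0.00043],"turn": 0}

```text
t: 10.95
ee_pos: [663.1, -30.3, 137.7]
orientation: [3.136, 0.055, 0.008]
ft_force: [-0.7, -14.3, 11.9]
width: 11.6
grasp_force: 30.0
```

```bash
python3 o.py | tee -a log
```

```text
{'t': 10.95, 'ee_pos': [663.09, -30.32, 137.65], 'ft_force': [-0.68, -14.27, 11.9], 'moment': [-2.7, 0.21, -0.05], 'width': 11.59, 'grasp_force': 30.0}
```

Emit:
arm_command:
  series:
    - {"linear": [0,-0.00147,0.00077],"turn": 0}
    - {"linear": [0,-0.00147,0.00077],"turn": 0}
    - {"linear": [0,-0.0014,0.00089],"turn": 0}
    - {"linear": [0,-0.0014,0.00089],"turn": 0}
    - {"linear": [0,-0.00132,0.00101],"turn": 0}
    - {"linear": [0,-0.00132,0.00101],"turn": 0}

```text
t: 11.55
ee_pos: [663.0, -21.3, 131.9]
orientation: [3.137, 0.055, 0.008]
ft_force: [1.5, -11.5, 8.9]
width: 10.9
grasp_force: 30.0
```

```bash
python3 o.py | tee -a log
```

```text
{'t': 11.55, 'ee_pos': [663.0, -21.25, 131.9], 'ft_force': [1.51, -11.46, 8.95], 'moment': [-2.22, -0.21, -0.01], 'width': 10.93, 'grasp_force': 29.99}
```

Emit:
arm_command:
  series:
    - {"linear": [0,-0.00122,0.00112],"turn": 0}
    - {"linear": [0,-0.00122,0.00112],"turn": 0}
    - {"linear": [0,-0.00112,0.00122],"turn": 0}
    - {"linear": [0,-0.00112,0.00122],"turn": 0}
    - {"linear": [0,-0.00101,0.00132],"turn": 0}
    - {"linear": [0,-0.00101,0.00132],"turn": 0}

```text
t: 12.15
ee_pos: [662.9, -14.1, 124.5]
orientation: [3.137, 0.055, 0.008]
ft_force: [1.2, -10.1, 7.9]
width: 11.4
grasp_force: 30.0
```

```bash
python3 o.py | tee -a log
```

```text
{'t': 12.15, 'ee_pos': [662.89, -14.14, 124.46], 'ft_force': [1.18, -10.11, 7.85], 'moment': [-1.91, -0.3, -0.07], 'width': 11.44, 'grasp_force': 29.99}
```

Emit:
arm_command:
  series:
    - {"linear": [0,-0.00089,0.0014],"turn": 0}
    - {"linear": [0,-0.00089,0.0014],"turn": 0}
    - {"linear": [0,-0.00077,0.00147],"turn": 0}
    - {"linear": [0,-0.00077,0.00147],"turn": 0}
    - {"linear": [0,-0.00063,0.00153],"turn": 0}
    - {"linear": [0,-0.00063,0.00153],"turn": 0}

```text
t: 12.75
ee_pos: [662.7, -9.0, 115.6]
orientation: [3.138, 0.055, 0.008]
ft_force: [1.3, -8.0, 10.3]
width: 11.1
grasp_force: 30.0
```

```bash
python3 o.py | tee -a log
```

```text
{'t': 12.75, 'ee_pos': [662.74, -8.99, 115.63], 'ft_force': [1.32, -7.97, 10.34], 'moment': [-1.46, -0.13, -0.01], 'width': 11.07, 'grasp_force': 29.99}
```

Emit:
arm_command:
  series:
    - {"linear": [0,-0.0005,0.00158],"turn": 0}
    - {"linear": [0,-0.0005,0.00158],"turn": 0}
    - {"linear": [0,-0.00036,0.00162],"turn": 0}
    - {"linear": [0,-0.00036,0.00162],"turn": 0}

```text
t: 13.15
ee_pos: [662.6, -6.6, 109.2]
orientation: [3.139, 0.055, 0.008]
ft_force: [1.4, -4.1, 9.7]
width: 11.3
grasp_force: 30.0
```

```bash
python3 o.py | tee -a log
```

```text
{'t': 13.15, 'ee_pos': [662.64, -6.62, 109.25], 'ft_force': [1.4, -4.06, 9.68], 'moment': [-0.93, -0.23, 0.04], 'width': 11.33, 'grasp_force': 29.99}
```

```bash
cat > an.py <<'E'
from h import *
import ast,sys
c=np.array([622.5,-44.2,100]);w=.0356
u=np.array([np.cos(w),np.sin(w),0])
rows=[ast.literal_eval(l) for l in open('log')]
A=[];B=[];I=[]
prev=np.array([661.9,-46.6,137.3]);pa=np.radians(4)
for r in rows:
    p=np.array(r['ee_pos'])-c;F=np.array(r['ft_force']);M=np.array(r['moment'])
    yu=-p[0]*u[1]+p[1]*u[0]; a=np.arctan2(-yu,p[2]); d=np.sign(a-pa); pa=a
    T0=-(np.cross(p/1e3,F)+M)@u; Th=-np.cross([0,0,1],F)@u
    Tf=-(np.cross(p/1e3,F))@u
    I.append((np.degrees(a),d,np.hypot(yu,p[2]),Tf,T0,Th))
I=np.array(I)
for name,cols,rhs in(('M,f fix',[-np.sin,-np.cos,'h'],I[:,4]-.32*I[:,1]),('M,f free',[-np.sin,-np.cos,'h','f'],I[:,4]),('h=.143',[-np.sin,-np.cos,'f'],I[:,4]+.143*I[:,5]),('F only',[-np.sin,-np.cos,'f'],I[:,3]),):
    a=np.radians(I[:,0]);X=np.column_stack([-I[:,5] if k=='h' else I[:,1] if k=='f' else k(a) for k in cols])
    for m in(0,1):
        k=np.ones(len(a),bool)
        if m: k[[5,6,10,11]]=False
        s,res,_,_=np.linalg.lstsq(X[k],rhs[k],rcond=None)
        print(name,m,s.round(3),'W',np.hypot(s[0],s[1]).round(3),'phi0',np.degrees(np.arctan2(s[1],s[0])).round(1),'rms',np.sqrt(np.mean((X[k]@s-rhs[k])**2)).round(3))
print(I.round(3))
E
python3 an.py
```

```text
Traceback (most recent call last):
  File "an.py", line 15, in <module>
    for name,cols,rhs in(('M,f fix',[-np.sin,-np.cos,'h'],I[:,4]-.32*I[:,1]),('M,f free',[-np.sin,-np.cos,'h','f'],I[:,4]),('h=.143',[-np.sin,-np.cos,'f'],I[:,4]+.143*I[:,5]),('F only',[-np.sin,-np.cos,'f'],I[:,3]),):
                                     ^^^^^^^
TypeError: bad operand type for unary -: 'numpy.ufunc'
```

```bash
sed -i 's/-np\.sin,-np\.cos/np.sin,np.cos/g; s/ else k(a) for/ else -k(a) for/' an.py; python3 an.py
```

```text
M,f fix 0 [0.263 0.098 0.161] W 0.281 phi0 20.5 rms 0.108
M,f fix 1 [0.219 0.105 0.162] W 0.243 phi0 25.7 rms 0.11
M,f free 0 [0.268 0.106 0.167 0.386] W 0.289 phi0 21.6 rms 0.104
M,f free 1 [0.165 0.096 0.152 0.193] W 0.191 phi0 30.2 rms 0.105
h=.143 0 [0.313 0.005 0.203] W 0.313 phi0 0.9 rms 0.149
h=.143 1 [0.133 0.08  0.096] W 0.155 phi0 31.0 rms 0.108
F only 0 [0.162 0.116 0.549] W 0.2 phi0 35.6 rms 0.054
F only 1 [0.17  0.091 0.543] W 0.192 phi0 28.1 rms 0.048
[[ 15.973   1.     37.373   0.457  -1.333   9.363]
 [ 32.039   1.     36.641   0.446  -1.132   8.394]
 [ 48.058   1.     36.177   0.281  -1.381   7.284]
 [ 63.999   1.     35.996   0.313  -1.141   7.957]
 [ 79.652   1.     36.519   0.313  -0.678   4.603]
 [ 69.914  -1.     36.018  -0.742  -0.785   0.169]
 [ 54.731  -1.     35.832  -0.73   -0.168  -3.145]
 [ 39.875  -1.     36.224  -0.676   0.856  -8.124]
 [ 25.581  -1.     37.108  -0.657   1.811 -14.102]
 [ 11.681  -1.     38.242  -0.723   2.648 -19.705]
 [ -2.803  -1.     39.387  -0.75    2.543 -18.146]
 [-18.266  -1.     39.648  -0.684   2.007 -14.237]
 [-33.972  -1.     38.466  -0.559   1.667 -11.506]
 [-49.465  -1.     37.636  -0.473   1.447 -10.146]
 [-65.154  -1.     37.198  -0.474   0.989  -8.012]
 [-75.639  -1.     37.293  -0.388   0.55   -4.107]]
```

Emit:
arm_command:
  series:
    - {"linear": [0,0.00036,-0.00162],"turn": 0}
    - {"linear": [0,0.00036,-0.00162],"turn": 0}
    - {"linear": [0,0.0005,-0.00158],"turn": 0}
    - {"linear": [0,0.0005,-0.00158],"turn": 0}
    - {"linear": [0,0.00063,-0.00153],"turn": 0}
    - {"linear": [0,0.00063,-0.00153],"turn": 0}

```text
t: 13.75
ee_pos: [662.4, -8.7, 114.8]
orientation: [3.141, 0.054, 0.006]
ft_force: [13.3, -1.3, -18.3]
width: 10.9
grasp_force: 30.0
```

```bash
python3 o.py | tee -a log
```

```text
{'t': 13.75, 'ee_pos': [662.41, -8.71, 114.79], 'ft_force': [13.32, -1.27, -18.3], 'moment': [-0.12, -2.01, -0.17], 'width': 10.87, 'grasp_force': 30.03}
```

Emit:
arm_command:
  series:
    - {"linear": [0,0.00077,-0.00147],"turn": 0}
    - {"linear": [0,0.00077,-0.00147],"turn": 0}
    - {"linear": [0,0.00089,-0.0014],"turn": 0}
    - {"linear": [0,0.00089,-0.0014],"turn": 0}
    - {"linear": [0,0.00101,-0.00132],"turn": 0}
    - {"linear": [0,0.00101,-0.00132],"turn": 0}

```text
t: 14.35
ee_pos: [662.5, -13.4, 123.1]
orientation: [-3.141, -0.054, -0.006]
ft_force: [12.2, 2.4, -17.4]
width: 11.0
grasp_force: 30.0
```

```bash
python3 o.py | tee -a log
```

```text
{'t': 14.35, 'ee_pos': [662.53, -13.43, 123.13], 'ft_force': [12.2, 2.43, -17.39], 'moment': [0.34, -1.95, -0.17], 'width': 10.95, 'grasp_force': 30.03}
```

Emit:
arm_command:
  series:
    - {"linear": [0,0.00112,-0.00122],"turn": 0}
    - {"linear": [0,0.00112,-0.00122],"turn": 0}
    - {"linear": [0,0.00122,-0.00112],"turn": 0}
    - {"linear": [0,0.00122,-0.00112],"turn": 0}
    - {"linear": [0,0.00132,-0.00101],"turn": 0}
    - {"linear": [0,0.00132,-0.00101],"turn": 0}

```text
t: 14.95
ee_pos: [662.8, -19.6, 130.2]
orientation: [-3.139, -0.054, -0.006]
ft_force: [10.8, 6.8, -15.3]
width: 11.1
grasp_force: 30.0
```

```bash
python3 o.py | tee -a log
```

```text
{'t': 14.95, 'ee_pos': [662.75, -19.62, 130.23], 'ft_force': [10.81, 6.83, -15.3], 'moment': [1.24, -1.81, -0.11], 'width': 11.12, 'grasp_force': 30.03}
```

Emit:
arm_command:
  series:
    - {"linear": [0,0.0014,-0.00089],"turn": 0}
    - {"linear": [0,0.0014,-0.00089],"turn": 0}
    - {"linear": [0,0.00147,-0.00077],"turn": 0}
    - {"linear": [0,0.00147,-0.00077],"turn": 0}
    - {"linear": [0,0.00153,-0.00063],"turn": 0}
    - {"linear": [0,0.00153,-0.00063],"turn": 0}

```text
t: 15.55
ee_pos: [663.0, -27.2, 135.9]
orientation: [-3.138, -0.054, -0.006]
ft_force: [6.7, 11.9, -6.0]
width: 10.9
grasp_force: 30.0
```

```bash
python3 o.py | tee -a log
```

```text
{'t': 15.55, 'ee_pos': [663.04, -27.17, 135.86], 'ft_force': [6.74, 11.94, -6.01], 'moment': [2.13, -1.26, -0.09], 'width': 10.87, 'grasp_force': 30.02}
```

Emit:
arm_command:
  series:
    - {"linear": [0,0.00158,-0.0005],"turn": 0}
    - {"linear": [0,0.00158,-0.0005],"turn": 0}
    - {"linear": [0,0.00162,-0.00036],"turn": 0}
    - {"linear": [0,0.00162,-0.00036],"turn": 0}
    - {"linear": [0,0.00164,-0.00022],"turn": 0}
    - {"linear": [0,0.00164,-0.00022],"turn": 0}

```text
t: 16.15
ee_pos: [663.4, -36.0, 139.8]
orientation: [-3.137, -0.054, -0.006]
ft_force: [1.6, 15.2, 7.0]
width: 11.5
grasp_force: 30.0
```

```bash
python3 o.py | tee -a log
cat > an2.py <<'E'
exec(open('an.py').read().split('for name')[0])
Fz=np.array([r['ft_force'][2] for r in rows]);Fy=np.array([r['ft_force'][1] for r in rows])
a=np.radians(I[:,0]);d=I[:,1]
for nm,k in(('all',np.ones(len(a),bool)),('noflip',np.r_[True,(d[1:]==d[:-1])])):
  for roll in(0,.006):
    y=I[:,3]+roll*d*abs(Fz)
    for off in(0,1):
      X=np.column_stack([-np.sin(a),-np.cos(a),d]+([-Fz/1e3,Fy/1e3] if off else []))
      s=np.linalg.lstsq(X[k],y[k],rcond=None)[0];e=X[k]@s-y[k]
      C=np.linalg.inv(X[k].T@X[k])*e.var()
      print(nm,roll,off,s.round(3),'W',np.hypot(*s[:2]).round(3),'phi',np.degrees(np.arctan2(s[1],s[0])).round(1),'+-',np.degrees(np.sqrt(C[1,1])/np.hypot(*s[:2])).round(1),'rms',e.std().round(3))
print(I[16:,:4].round(2))
E
python3 an2.py
```

```text
{'t': 16.15, 'ee_pos': [663.4, -36.02, 139.79], 'ft_force': [1.57, 15.2, 6.96], 'moment': [2.88, -0.38, -0.07], 'width': 11.45, 'grasp_force': 30.02}
all 0 0 [0.155 0.112 0.548] W 0.191 phi 36.0 +- 4.8 rms 0.054
all 0 1 [0.165 0.098 0.496 0.103 6.067] W 0.192 phi 30.7 +- 4.1 rms 0.043
all 0.006 0 [0.189 0.122 0.62 ] W 0.225 phi 32.9 +- 4.5 rms 0.059
all 0.006 1 [0.194 0.116 0.595 0.148 2.921] W 0.226 phi 30.7 +- 4.5 rms 0.057
noflip 0 0 [0.16  0.11  0.551] W 0.194 phi 34.6 +- 4.9 rms 0.055
noflip 0 1 [0.157 0.092 0.477 0.498 7.633] W 0.182 phi 30.4 +- 4.3 rms 0.042
noflip 0.006 0 [0.189 0.12  0.62 ] W 0.224 phi 32.4 +- 4.7 rms 0.061
noflip 0.006 1 [0.189 0.11  0.582 0.676 4.01 ] W 0.218 phi 30.2 +- 4.9 rms 0.057
[[-66.52   1.    37.12   0.6 ]
 [-51.74   1.    37.35   0.56]
 [-37.42   1.    38.06   0.55]
 [-23.48   1.    39.1    0.51]
 [ -9.58   1.    40.35   0.56]]
```

Emit:
arm_command:
  series:
    - {"linear": [0,0.00199,-0.00012],"turn": 0}
    - {"linear": [0,0.00199,-2e-05],"turn": 0}
    - {"linear": [0,0.00199,9e-05],"turn": 0}
    - {"linear": [0,0.00198,0.00019],"turn": 0}
    - {"linear": [0,0.00197,0.00029],"turn": 0}
    - {"linear": [0,0.00195,0.0004],"turn": 0}
    - {"linear": [0,0.00193,0.0005],"turn": 0}
    - {"linear": [0,0.0019,0.0006],"turn": 0}
    - {"linear": [0,0.00186,0.0007],"turn": 0}
    - {"linear": [0,0.00182,0.00079],"turn": 0}

```text
t: 17.15
ee_pos: [663.6, -56.7, 136.5]
orientation: [-3.138, -0.054, -0.005]
ft_force: [0.8, 9.2, 7.1]
width: 11.1
grasp_force: 30.0
```

```bash
python3 o.py | tee -a log
```

```text
{'t': 17.15, 'ee_pos': [663.6, -56.69, 136.52], 'ft_force': [0.82, 9.21, 7.12], 'moment': [1.86, -0.07, -0.0], 'width': 11.1, 'grasp_force': 30.0}
```

Emit:
arm_command:
  series:
    - {"linear": [0,0.00178,0.00089],"turn": 0}
    - {"linear": [0,0.00173,0.00098],"turn": 0}
    - {"linear": [0,0.00168,0.00107],"turn": 0}
    - {"linear": [0,0.00162,0.00116],"turn": 0}
    - {"linear": [0,0.00156,0.00124],"turn": 0}
    - {"linear": [0,0.00149,0.00132],"turn": 0}
    - {"linear": [0,0.00142,0.00139],"turn": 0}
    - {"linear": [0,0.00134,0.00147],"turn": 0}
    - {"linear": [0,0.00127,0.00154],"turn": 0}
    - {"linear": [0,0.00118,0.0016],"turn": 0}

```text
t: 18.15
ee_pos: [663.6, -72.1, 123.3]
orientation: [-3.139, -0.054, -0.003]
ft_force: [-0.4, 8.0, 8.2]
width: 11.1
grasp_force: 30.0
```

```bash
python3 o.py | tee -a log
```

```text
{'t': 18.15, 'ee_pos': [663.6, -72.09, 123.3], 'ft_force': [-0.4, 8.04, 8.21], 'moment': [1.58, 0.04, -0.01], 'width': 11.09, 'grasp_force': 30.0}
```

Emit:
arm_command:
  series:
    - {"linear": [0,0.0011,0.00166],"turn": 0}
    - {"linear": [0,0.00101,0.00171],"turn": 0}
    - {"linear": [0,0.00092,0.00177],"turn": 0}
    - {"linear": [0,0.00083,0.00181],"turn": 0}
    - {"linear": [0,0.00073,0.00185],"turn": 0}
    - {"linear": [0,0.00063,0.00189],"turn": 0}
    - {"linear": [0,0.00053,0.00192],"turn": 0}
    - {"linear": [0,0.00043,0.00194],"turn": 0}
    - {"linear": [0,0.00033,0.00196],"turn": 0}

```text
t: 19.05
ee_pos: [663.9, -79.2, 107.0]
orientation: [-3.14, -0.054, -0.003]
ft_force: [-0.8, 5.3, 8.4]
width: 11.2
grasp_force: 30.0
```

```bash
python3 o.py | tee -a log
```

```text
{'t': 19.05, 'ee_pos': [663.86, -79.19, 107.02], 'ft_force': [-0.81, 5.32, 8.45], 'moment': [1.13, 0.2, -0.04], 'width': 11.22, 'grasp_force': 30.0}
```

Emit:
arm_command:
  series:
    - {"linear": [0,0,0],"turn": 0}
    - {"linear": [0,0,0],"turn": 0}
    - {"linear": [0,0,0],"turn": 0}

```text
t: 19.35
ee_pos: [663.9, -79.3, 106.8]
orientation: [-3.14, -0.054, -0.003]
ft_force: [0.7, 5.9, 5.9]
width: 10.8
grasp_force: 30.0
```

Emit:
arm_command:
  series:
    - {"linear": [0,0,0],"turn": 0}
    - {"linear": [0,0,0],"turn": 0}
    - {"linear": [0,0,0],"turn": 0}
    - {"linear": [0,0,0],"turn": 0}
  jaw: -0.3

```text
t: 19.75
ee_pos: [662.8, -80.5, 105.5]
orientation: [3.141, 0.054, -0.001]
ft_force: [-0.2, 0.9, -0.4]
width: 30.9
grasp_force: 0.0
```

Emit:
arm_command:
  series:
    - {"linear": [0,0,-0.015],"turn": 0}
    - {"linear": [0,0,-0.03],"turn": 0}
    - {"linear": [0,0,-0.03],"turn": 0}
    - {"linear": [0,0,-0.01],"turn": 0}
    - {"linear": [0,0,0],"turn": 0}

```text
t: 20.25
ee_pos: [664.2, -80.5, 193.2]
orientation: [3.14, 0.055, 0.007]
ft_force: [-0.4, -0.5, -1.0]
width: 30.4
grasp_force: 0.0
```

```bash
python3 an2.py; python3 - <<'E'
from h import *
d=snap('side','s2.png');cv2.imwrite('pics/s2c.png',cv2.resize(d['frame'][150:230,235:325],(675,600),interpolation=cv2.INTER_CUBIC))
E
```

```text
all 0 0 [0.152 0.106 0.551] W 0.186 phi 34.9 +- 4.6 rms 0.053
all 0 1 [ 0.16   0.092  0.498 -0.099  6.289] W 0.185 phi 29.9 +- 4.0 rms 0.043
all 0.006 0 [0.185 0.116 0.624] W 0.219 phi 32.2 +- 4.3 rms 0.058
all 0.006 1 [ 0.189  0.109  0.597 -0.076  3.143] W 0.218 phi 30.1 +- 4.4 rms 0.056
noflip 0 0 [0.158 0.104 0.554] W 0.189 phi 33.4 +- 4.7 rms 0.054
noflip 0 1 [0.151 0.086 0.477 0.247 7.965] W 0.174 phi 29.8 +- 4.2 rms 0.042
noflip 0.006 0 [0.185 0.114 0.624] W 0.218 phi 31.6 +- 4.5 rms 0.059
noflip 0.006 1 [0.182 0.104 0.582 0.392 4.362] W 0.209 phi 29.6 +- 4.7 rms 0.056
[[-66.52   1.    37.12   0.6 ]
 [-51.74   1.    37.35   0.56]
 [-37.42   1.    38.06   0.55]
 [-23.48   1.    39.1    0.51]
 [ -9.58   1.    40.35   0.56]
 [ 20.9    1.    39.09   0.43]
 [ 51.54   1.    37.46   0.43]
 [ 79.1    1.    37.11   0.35]]
```

View pics/s2c.png

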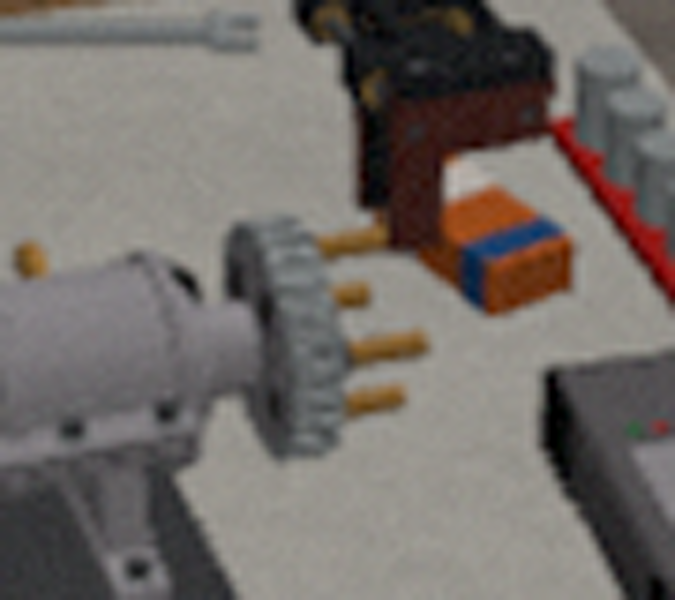

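Four studs are visible; near one's tip at crop (424,343), the bottom one's at (402,396). Fit the angle from those.

```bash
python3 - <<'E'
from fit import *
D=dict(np.load('pics/s2.npz'));q=[622.54,-44.23,.0356]
ob=(np.array([[422,344],[400,397]])+.5)/7.5-.5+[235,150]
for a in range(66,96,4):
    e=proj(D,W(q,[st(np.radians(a)),st(np.radians(a+90))]))-ob; print(a,e.round(2).tolist(),(e**2).sum().round(2))
E
```

```text
66 [[-0.12, -1.29], [0.46, 0.97]] 2.83
70 [[-0.03, -0.51], [0.21, 0.82]] 0.98
74 [[0.04, 0.25], [-0.06, 0.62]] 0.45
78 [[0.09, 1.0], [-0.32, 0.37]] 1.25
82 [[0.12, 1.73], [-0.59, 0.07]] 3.36
86 [[0.13, 2.43], [-0.86, -0.28]] 6.76
90 [[0.12, 3.11], [-1.13, -0.67]] 11.42
94 [[0.09, 3.76], [-1.4, -1.11]] 17.31
```

```bash
sed -i 's/a=np.arctan2(-yu,p\[2\]);/a=np.arcsin(np.clip(-yu\/38,-1,1)); p[2]=38*np.cos(a);/' an.py; python3 an2.py
```

```text
all 0 0 [0.144 0.107 0.553] W 0.179 phi 36.6 +- 3.7 rms 0.042
all 0 1 [ 0.149  0.098  0.516 -0.528  4.372] W 0.178 phi 33.2 +- 3.4 rms 0.036
all 0.006 0 [0.177 0.117 0.626] W 0.212 phi 33.5 +- 3.7 rms 0.05
all 0.006 1 [ 0.178  0.115  0.616 -0.505  1.192] W 0.212 phi 32.9 +- 3.9 rms 0.049
noflip 0 0 [0.148 0.105 0.556] W 0.181 phi 35.2 +- 3.8 rms 0.043
noflip 0 1 [ 0.143  0.094  0.502 -0.342  5.529] W 0.171 phi 33.3 +- 3.6 rms 0.036
noflip 0.006 0 [0.176 0.115 0.625] W 0.21 phi 33.1 +- 3.9 rms 0.051
noflip 0.006 1 [ 0.174  0.111  0.607 -0.214  1.904] W 0.206 phi 32.6 +- 4.2 rms 0.051
[[-63.63   1.    38.     0.59]
 [-50.51   1.    38.     0.56]
 [-37.5    1.    38.     0.55]
 [-24.2    1.    38.     0.5 ]
 [-10.18   1.    38.     0.52]
 [ 21.53   1.    38.     0.42]
 [ 50.53   1.    38.     0.44]
 [ 73.53   1.    38.     0.37]]
```

Emit:
arm_command:
  series:
    - {"linear": [0,-0.024,0],"turn": 0}
    - {"linear": [0,-0.0242,0],"turn": 0}
    - {"linear": [0,0,0],"turn": 0}
    - {"linear": [0,0,0],"turn": 0}

```text
t: 20.7
ee_pos: [660.5, -31.9, 189.3]
orientation: [3.141, 0.057, -0.004]
ft_force: [0.5, 0.8, 0.4]
width: 30.6
grasp_force: 0.0
```

Emit:
arm_command:
  series:
    - {"linear": [0,0,0.022],"turn": 0}
    - {"linear": [0,0,0.015],"turn": 0}
    - {"linear": [0,0,0.012],"turn": 0}
    - {"linear": [0,0,0.008],"turn": 0}
    - {"linear": [0,0,0],"turn": 0}
    - {"linear": [0,0,0],"turn": 0}

```text
t: 21.3
ee_pos: [661.5, -32.3, 133.8]
orientation: [3.141, 0.054, 0.0]
ft_force: [0.3, -0.1, -0.2]
width: 30.7
grasp_force: 0.0
```

Emit:
arm_command:
  series:
    - {"linear": [0,0,-0.002],"turn": 0}
    - {"linear": [0,0,0],"turn": 0}

```text
t: 21.5
ee_pos: [662.0, -32.1, 136.9]
orientation: [3.141, 0.055, 0.003]
ft_force: [-0.4, -0.4, 0.8]
width: 30.9
grasp_force: 0.0
```

Emit:
arm_command:
  series:
    - {"linear": [0,0,0],"turn": 0}
    - {"linear": [0,0,0],"turn": 0}
    - {"linear": [0,0,0],"turn": 0}
    - {"linear": [0,0,0],"turn": 0}
    - {"linear": [0,0,0],"turn": 0}
  jaw: -1

```text
t: 22.0
ee_pos: [661.4, -32.6, 136.0]
orientation: [3.14, 0.055, 0.0]
ft_force: [0.2, -3.7, 2.0]
width: 11.1
grasp_force: 30.0
```

```bash
python3 o.py; python3 -c "
import numpy as np
for m in range(-14,86,3):
  print(m,(1.99*np.cos(np.radians(m))).round(2),(1.99*np.sin(np.radians(m))).round(2),end='; ')"
```

```text
{'t': 22.0, 'ee_pos': [661.42, -32.6, 136.0], 'ft_force': [0.16, -3.71, 2.03], 'moment': [-0.68, 0.06, -0.06], 'width': 11.08, 'grasp_force': 30.0}
-14 1.93 -0.48; -11 1.95 -0.38; -8 1.97 -0.28; -5 1.98 -0.17; -2 1.99 -0.07; 1 1.99 0.03; 4 1.99 0.14; 7 1.98 0.24; 10 1.96 0.35; 13 1.94 0.45; 16 1.91 0.55; 19 1.88 0.65; 22 1.85 0.75; 25 1.8 0.84; 28 1.76 0.93; 31 1.71 1.02; 34 1.65 1.11; 37 1.59 1.2; 40 1.52 1.28; 43 1.46 1.36; 46 1.38 1.43; 49 1.31 1.5; 52 1.23 1.57; 55 1.14 1.63; 58 1.05 1.69; 61 0.96 1.74; 64 0.87 1.79; 67 0.78 1.83; 70 0.68 1.87; 73 0.58 1.9; 76 0.48 1.93; 79 0.38 1.95; 82 0.28 1.97; 85 0.17 1.98;
```

Emit:
arm_command:
  series:
    - {"linear": [0,0.00193,-0.00048],"turn": 0}
    - {"linear": [0,0.00195,-0.00038],"turn": 0}
    - {"linear": [0,0.00197,-0.00028],"turn": 0}
    - {"linear": [0,0.00198,-0.00017],"turn": 0}
    - {"linear": [0,0.00199,-7e-05],"turn": 0}

```text
t: 22.5
ee_pos: [661.6, -39.3, 137.8]
orientation: [-3.137, -0.054, 0.0]
ft_force: [-2.3, 11.8, 8.1]
width: 11.1
grasp_force: 30.0
```

```bash
python3 o.py | tee -a log2
```

```text
{'t': 22.5, 'ee_pos': [661.64, -39.27, 137.84], 'ft_force': [-2.28, 11.75, 8.08], 'moment': [2.04, 0.58, -0.04], 'width': 11.11, 'grasp_force': 30.01}
```

Emit:
arm_command:
  series:
    - {"linear": [0,0.00199,3e-05],"turn": 0}
    - {"linear": [0,0.00199,0.00014],"turn": 0}
    - {"linear": [0,0.00198,0.00024],"turn": 0}
    - {"linear": [0,0.00196,0.00035],"turn": 0}
    - {"linear": [0,0.00194,0.00045],"turn": 0}

```text
t: 23.0
ee_pos: [662.0, -49.3, 137.0]
orientation: [-3.138, -0.054, -0.0]
ft_force: [-3.4, 9.3, 8.8]
width: 11.2
grasp_force: 30.0
```

```bash
python3 o.py | tee -a log2
```

```text
{'t': 23.0, 'ee_pos': [662.01, -49.31, 137.0], 'ft_force': [-3.45, 9.31, 8.77], 'moment': [1.92, 0.51, -0.05], 'width': 11.19, 'grasp_force': 30.01}
```

Emit:
arm_command:
  series:
    - {"linear": [0,0.00191,0.00055],"turn": 0}
    - {"linear": [0,0.00188,0.00065],"turn": 0}
    - {"linear": [0,0.00185,0.00075],"turn": 0}
    - {"linear": [0,0.0018,0.00084],"turn": 0}
    - {"linear": [0,0.00176,0.00093],"turn": 0}

```text
t: 23.5
ee_pos: [662.3, -58.6, 133.1]
orientation: [-3.138, -0.054, 0.0]
ft_force: [-2.0, 10.0, 7.3]
width: 11.3
grasp_force: 30.0
```

```bash
python3 o.py | tee -a log2
```

```text
{'t': 23.5, 'ee_pos': [662.29, -58.55, 133.08], 'ft_force': [-1.99, 10.02, 7.32], 'moment': [1.92, 0.42, -0.04], 'width': 11.3, 'grasp_force': 30.01}
```

Emit:
arm_command:
  series:
    - {"linear": [0,0.00171,0.00102],"turn": 0}
    - {"linear": [0,0.00165,0.00111],"turn": 0}
    - {"linear": [0,0.00159,0.0012],"turn": 0}
    - {"linear": [0,0.00152,0.00128],"turn": 0}
    - {"linear": [0,0.00146,0.00136],"turn": 0}

```text
t: 24.0
ee_pos: [662.5, -66.4, 127.1]
orientation: [-3.138, -0.054, 0.0]
ft_force: [-1.8, 10.3, 10.6]
width: 11.2
grasp_force: 30.0
```

```bash
python3 o.py | tee -a log2
```

```text
{'t': 24.0, 'ee_pos': [662.55, -66.38, 127.14], 'ft_force': [-1.81, 10.27, 10.64], 'moment': [1.99, 0.55, -0.05], 'width': 11.19, 'grasp_force': 30.01}
```

Emit:
arm_command:
  series:
    - {"linear": [0,0.00138,0.00143],"turn": 0}
    - {"linear": [0,0.00131,0.0015],"turn": 0}
    - {"linear": [0,0.00123,0.00157],"turn": 0}
    - {"linear": [0,0.00114,0.00163],"turn": 0}
    - {"linear": [0,0.00105,0.00169],"turn": 0}

```text
t: 24.5
ee_pos: [662.8, -72.6, 119.5]
orientation: [-3.138, -0.054, 0.0]
ft_force: [-3.1, 9.7, 10.0]
width: 11.3
grasp_force: 30.0
```

```bash
python3 o.py | tee -a log2
```

```text
{'t': 24.5, 'ee_pos': [662.75, -72.55, 119.48], 'ft_force': [-3.14, 9.68, 9.99], 'moment': [1.8, 0.53, -0.06], 'width': 11.25, 'grasp_force': 30.01}
```

Emit:
arm_command:
  series:
    - {"linear": [0,0.00096,0.00174],"turn": 0}
    - {"linear": [0,0.00087,0.00179],"turn": 0}
    - {"linear": [0,0.00078,0.00183],"turn": 0}
    - {"linear": [0,0.00068,0.00187],"turn": 0}
    - {"linear": [0,0.00058,0.0019],"turn": 0}

```text
t: 25.0
ee_pos: [662.9, -77.0, 110.8]
orientation: [-3.139, -0.054, 0.0]
ft_force: [-3.9, 7.2, 12.0]
width: 11.1
grasp_force: 30.0
```

```bash
python3 o.py | tee -a log2
```

```text
{'t': 25.0, 'ee_pos': [662.93, -77.03, 110.76], 'ft_force': [-3.94, 7.25, 12.01], 'moment': [1.32, 0.76, -0.03], 'width': 11.09, 'grasp_force': 30.01}
```

Emit:
arm_command:
  series:
    - {"linear": [0,0.00048,0.00193],"turn": 0}
    - {"linear": [0,0.00038,0.00195],"turn": 0}

```text
t: 25.2
ee_pos: [663.0, -78.3, 107.0]
orientation: [-3.139, -0.055, 0.0]
ft_force: [-5.9, 4.9, 16.0]
width: 11.4
grasp_force: 30.0
```

```bash
python3 o.py | tee -a log2
```

```text
{'t': 25.2, 'ee_pos': [662.96, -78.32, 107.02], 'ft_force': [-5.91, 4.93, 16.02], 'moment': [1.0, 0.88, -0.04], 'width': 11.4, 'grasp_force': 30.01}
```

Emit:
arm_command:
  series:
    - {"linear": [0,-0.00038,-0.00195],"turn": 0}
    - {"linear": [0,-0.00048,-0.00193],"turn": 0}
    - {"linear": [0,-0.00058,-0.0019],"turn": 0}
    - {"linear": [0,-0.00068,-0.00187],"turn": 0}
    - {"linear": [0,-0.00078,-0.00183],"turn": 0}

```text
t: 25.7
ee_pos: [662.7, -76.2, 112.6]
orientation: [-3.14, -0.055, 0.001]
ft_force: [7.8, 2.0, -14.9]
width: 11.4
grasp_force: 30.0
```

```bash
python3 o.py | tee -a log2
```

```text
{'t': 25.7, 'ee_pos': [662.69, -76.16, 112.62], 'ft_force': [7.77, 2.05, -14.86], 'moment': [0.24, -1.17, -0.03], 'width': 11.44, 'grasp_force': 29.99}
```

Emit:
arm_command:
  series:
    - {"linear": [0,-0.00087,-0.00179],"turn": 0}
    - {"linear": [0,-0.00096,-0.00174],"turn": 0}
    - {"linear": [0,-0.00105,-0.00169],"turn": 0}
    - {"linear": [0,-0.00114,-0.00163],"turn": 0}

```text
t: 26.1
ee_pos: [662.6, -72.6, 119.2]
orientation: [-3.141, -0.055, 0.001]
ft_force: [7.1, 0.9, -18.4]
width: 11.3
grasp_force: 30.0
```

```bash
python3 o.py | tee -a log2
```

```text
{'t': 26.1, 'ee_pos': [662.59, -72.57, 119.21], 'ft_force': [7.08, 0.94, -18.43], 'moment': [-0.03, -1.18, 0.03], 'width': 11.28, 'grasp_force': 29.98}
```

Emit:
arm_command:
  series:
    - {"linear": [0,-0.00123,-0.00157],"turn": 0}
    - {"linear": [0,-0.00131,-0.0015],"turn": 0}
    - {"linear": [0,-0.00138,-0.00143],"turn": 0}
    - {"linear": [0,-0.00146,-0.00136],"turn": 0}

```text
t: 26.5
ee_pos: [662.4, -68.0, 125.1]
orientation: [3.14, 0.055, -0.001]
ft_force: [6.6, -4.4, -18.7]
width: 11.3
grasp_force: 30.0
```

```bash
python3 o.py | tee -a log2
```

```text
{'t': 26.5, 'ee_pos': [662.44, -68.05, 125.07], 'ft_force': [6.59, -4.39, -18.69], 'moment': [-0.68, -1.21, 0.02], 'width': 11.27, 'grasp_force': 29.98}
```

Emit:
arm_command:
  series:
    - {"linear": [0,-0.00152,-0.00128],"turn": 0}
    - {"linear": [0,-0.00159,-0.0012],"turn": 0}
    - {"linear": [0,-0.00165,-0.00111],"turn": 0}
    - {"linear": [0,-0.00171,-0.00102],"turn": 0}

```text
t: 26.9
ee_pos: [662.3, -62.7, 130.0]
orientation: [3.138, 0.055, -0.001]
ft_force: [5.4, -8.5, -15.8]
width: 11.7
grasp_force: 30.0
```

```bash
python3 o.py | tee -a log2
```

```text
{'t': 26.9, 'ee_pos': [662.29, -62.73, 130.01], 'ft_force': [5.39, -8.55, -15.84], 'moment': [-1.58, -1.0, -0.01], 'width': 11.71, 'grasp_force': 29.99}
```

Emit:
arm_command:
  series:
    - {"linear": [0,-0.00176,-0.00093],"turn": 0}
    - {"linear": [0,-0.0018,-0.00084],"turn": 0}
    - {"linear": [0,-0.00185,-0.00075],"turn": 0}
    - {"linear": [0,-0.00188,-0.00065],"turn": 0}

```text
t: 27.3
ee_pos: [662.2, -56.8, 134.0]
orientation: [3.137, 0.055, -0.0]
ft_force: [4.7, -14.8, -10.8]
width: 11.1
grasp_force: 30.0
```

```bash
python3 o.py | tee -a log2
```

```text
{'t': 27.3, 'ee_pos': [662.17, -56.83, 133.96], 'ft_force': [4.68, -14.82, -10.84], 'moment': [-2.53, -0.68, 0.01], 'width': 11.14, 'grasp_force': 29.99}
```

Emit:
arm_command:
  series:
    - {"linear": [0,-0.00191,-0.00055],"turn": 0}
    - {"linear": [0,-0.00194,-0.00045],"turn": 0}
    - {"linear": [0,-0.00196,-0.00035],"turn": 0}
    - {"linear": [0,-0.00198,-0.00024],"turn": 0}

```text
t: 27.7
ee_pos: [662.0, -50.3, 136.8]
orientation: [3.135, 0.055, 0.0]
ft_force: [-0.9, -18.9, 0.5]
width: 11.2
grasp_force: 30.0
```

```bash
python3 o.py | tee -a log2
```

```text
{'t': 27.7, 'ee_pos': [662.03, -50.34, 136.84], 'ft_force': [-0.88, -18.9, 0.55], 'moment': [-3.28, -0.02, -0.05], 'width': 11.23, 'grasp_force': 30.0}
```

Emit:
arm_command:
  series:
    - {"linear": [0,-0.00199,-0.00014],"turn": 0}
    - {"linear": [0,-0.00199,-3e-05],"turn": 0}
    - {"linear": [0,-0.00199,7e-05],"turn": 0}
    - {"linear": [0,-0.00198,0.00017],"turn": 0}

```text
t: 28.1
ee_pos: [661.9, -43.2, 138.6]
orientation: [3.134, 0.055, 0.001]
ft_force: [-6.8, -22.1, 11.7]
width: 11.2
grasp_force: 30.0
```

```bash
python3 o.py | tee -a log2
cat > an3.py <<'E'
from h import *
import ast
c=np.array([622.5,-44.2]);w=.0356
R=[]
for f,off in(('log',0),('log2',90)):
    pa=.06 if off==0 else -.3
    for l in open(f):
        r=ast.literal_eval(l);p=np.array(r['ee_pos'][:2])-c;F=r['ft_force']
        yu=-p[0]*np.sin(w)+p[1]*np.cos(w);Fyu=F[1]*np.cos(w)-F[0]*np.sin(w)
        a=np.arcsin(np.clip(-yu/38,-1,1));d=np.sign(a-pa);pa=a
        R.append((a,off,d,-(yu*F[2]-38*np.cos(a)*Fyu)/1e3,F[2],Fyu))
a,off,d,T,Fz,Fy=np.array(R).T;th=a+np.radians(off)
for nm,k in(('all',d!=0),('set1',off==0),('set2',off==90)):
  for roll in(0,.003,.006):
    y=T+roll*d*abs(Fz)
    X=np.column_stack([-np.sin(th),-np.cos(th),d]);s=np.linalg.lstsq(X[k],y[k],rcond=None)[0];e=X[k]@s-y[k]
    print(nm,roll,s.round(3),'W',np.hypot(*s[:2]).round(3),'phi',np.degrees(np.arctan2(s[1],s[0])).round(1),'rms',e.std().round(3))
print(np.column_stack([np.degrees(th),d,T,Fz,Fy])[24:].round(2))
E
python3 an3.py
```

```text
{'t': 28.1, 'ee_pos': [661.9, -43.24, 138.58], 'ft_force': [-6.79, -22.05, 11.71], 'moment': [-3.85, 0.96, -0.1], 'width': 11.24, 'grasp_force': 30.02}
all 0 [0.151 0.111 0.557] W 0.187 phi 36.4 rms 0.044
all 0.003 [0.163 0.116 0.592] W 0.2 phi 35.5 rms 0.044
all 0.006 [0.175 0.121 0.627] W 0.213 phi 34.7 rms 0.049
set1 0 [0.144 0.107 0.553] W 0.179 phi 36.6 rms 0.042
set1 0.003 [0.16  0.112 0.59 ] W 0.195 phi 34.9 rms 0.045
set1 0.006 [0.177 0.117 0.626] W 0.212 phi 33.5 rms 0.05
set2 0 [0.177 0.146 0.558] W 0.229 phi 39.6 rms 0.042
set2 0.003 [0.179 0.141 0.593] W 0.227 phi 38.3 rms 0.042
set2 0.006 [0.18  0.136 0.628] W 0.226 phi 37.0 rms 0.045
[[ 84.66   1.     0.42   8.08  11.82]
 [ 99.87   1.     0.41   8.77   9.43]
 [114.5    1.     0.46   7.32  10.08]
 [128.38   1.     0.56  10.64  10.33]
 [141.56   1.     0.53   9.99   9.79]
 [154.33   1.     0.53  12.01   7.39]
 [159.26   1.     0.64  16.02   5.14]
 [151.42  -1.    -0.46 -14.86   1.77]
 [141.6   -1.    -0.53 -18.43   0.69]
 [131.65  -1.    -0.6  -18.69  -4.62]
 [121.64  -1.    -0.6  -15.84  -8.74]
 [111.67  -1.    -0.68 -10.84 -14.98]
 [101.45  -1.    -0.7    0.55 -18.86]
 [ 90.67  -1.    -0.82  11.71 -21.79]]
```

Emit:
arm_command:
  series:
    - {"linear": [0,0.00198,-0.00017],"turn": 0}
    - {"linear": [0,0.00199,-7e-05],"turn": 0}
    - {"linear": [0,0.00199,3e-05],"turn": 0}
    - {"linear": [0,0.00199,0.00014],"turn": 0}
    - {"linear": [0,0.00198,0.00024],"turn": 0}
    - {"linear": [0,0.00196,0.00035],"turn": 0}
    - {"linear": [0,0.00194,0.00045],"turn": 0}
    - {"linear": [0,0.00191,0.00055],"turn": 0}
    - {"linear": [0,0.00188,0.00065],"turn": 0}
    - {"linear": [0,0.00185,0.00075],"turn": 0}

```text
t: 29.1
ee_pos: [662.2, -55.5, 135.1]
orientation: [-3.138, -0.054, 0.0]
ft_force: [-2.0, 7.5, 7.0]
width: 11.3
grasp_force: 30.0
```

```bash
python3 o.py | tee -a log2
```

```text
{'t': 29.1, 'ee_pos': [662.2, -55.54, 135.05], 'ft_force': [-2.0, 7.49, 6.97], 'moment': [1.69, 0.35, -0.05], 'width': 11.31, 'grasp_force': 30.01}
```

Emit:
arm_command:
  series:
    - {"linear": [0,0.0018,0.00084],"turn": 0}
    - {"linear": [0,0.00176,0.00093],"turn": 0}
    - {"linear": [0,0.00171,0.00102],"turn": 0}
    - {"linear": [0,0.00165,0.00111],"turn": 0}
    - {"linear": [0,0.00159,0.0012],"turn": 0}

```text
t: 29.6
ee_pos: [662.5, -63.9, 129.9]
orientation: [-3.138, -0.054, 0.0]
ft_force: [-2.8, 10.6, 5.6]
width: 11.3
grasp_force: 30.0
```

```bash
python3 o.py | tee -a log2
```

```text
{'t': 29.6, 'ee_pos': [662.47, -63.85, 129.85], 'ft_force': [-2.75, 10.61, 5.64], 'moment': [1.97, 0.5, -0.02], 'width': 11.35, 'grasp_force': 30.0}
```

Emit:
arm_command:
  series:
    - {"linear": [0,0.00152,0.00128],"turn": 0}
    - {"linear": [0,0.00146,0.00136],"turn": 0}
    - {"linear": [0,0.00138,0.00143],"turn": 0}
    - {"linear": [0,0.00131,0.0015],"turn": 0}
    - {"linear": [0,0.00123,0.00157],"turn": 0}
    - {"linear": [0,0.00114,0.00163],"turn": 0}
    - {"linear": [0,0.00105,0.00169],"turn": 0}

```text
t: 30.3
ee_pos: [662.8, -72.8, 119.5]
orientation: [-3.138, -0.054, 0.001]
ft_force: [-4.2, 10.8, 8.3]
width: 11.4
grasp_force: 30.0
```

```bash
python3 o.py | tee -a log2; python3 an3.py | grep -v '^ \[.*-1. '
```

```text
{'t': 30.3, 'ee_pos': [662.75, -72.79, 119.53], 'ft_force': [-4.2, 10.77, 8.35], 'moment': [2.07, 0.73, -0.02], 'width': 11.4, 'grasp_force': 30.01}
all 0 [0.156 0.108 0.553] W 0.19 phi 34.7 rms 0.045
all 0.003 [0.169 0.113 0.588] W 0.203 phi 33.7 rms 0.046
all 0.006 [0.181 0.117 0.623] W 0.216 phi 32.8 rms 0.05
set1 0 [0.144 0.107 0.553] W 0.179 phi 36.6 rms 0.042
set1 0.003 [0.16  0.112 0.59 ] W 0.195 phi 34.9 rms 0.045
set1 0.006 [0.177 0.117 0.626] W 0.212 phi 33.5 rms 0.05
set2 0 [0.187 0.144 0.549] W 0.236 phi 37.5 rms 0.044
set2 0.003 [0.191 0.138 0.583] W 0.235 phi 35.9 rms 0.045
set2 0.006 [0.194 0.133 0.617] W 0.235 phi 34.3 rms 0.05
[[ 84.66   1.     0.42   8.08  11.82]
 [ 99.87   1.     0.41   8.77   9.43]
 [114.5    1.     0.46   7.32  10.08]
 [128.38   1.     0.56  10.64  10.33]
 [141.56   1.     0.53   9.99   9.79]
 [154.33   1.     0.53  12.01   7.39]
 [159.26   1.     0.64  16.02   5.14]
 [109.6    1.     0.36   6.97   7.56]
 [123.66   1.     0.46   5.64  10.7 ]
 [142.15   1.     0.5    8.35  10.91]]
```

Emit:
arm_command:
  series:
    - {"linear": [0,0.00096,0.00174],"turn": 0}
    - {"linear": [0,0,0],"turn": 0}
    - {"linear": [0,0,0],"turn": 0}
    - {"linear": [0,0,0],"turn": 0}
    - {"linear": [0,0,0],"turn": 0}
    - {"linear": [0,0,0],"turn": 0}
    - {"linear": [0,0,0],"turn": 0}
    - {"linear": [0,0,0],"turn": 0}

```text
t: 31.1
ee_pos: [662.8, -74.0, 117.5]
orientation: [-3.138, -0.054, 0.001]
ft_force: [-2.7, 9.6, 7.4]
width: 11.2
grasp_force: 30.0
```

```bash
python3 o.py; python3 - <<'E'
from h import *
d=snap('side','s3.png');cv2.imwrite('pics/s3c.png',cv2.resize(d['frame'][150:230,235:325],(675,600),interpolation=cv2.INTER_CUBIC))
E
python3 o.py
```

```text
{'t': 31.1, 'ee_pos': [662.8, -73.99, 117.53], 'ft_force': [-2.67, 9.64, 7.4], 'moment': [1.77, 0.48, -0.06], 'width': 11.24, 'grasp_force': 30.01}
{'t': 31.15, 'ee_pos': [662.77, -74.01, 117.52], 'ft_force': [-3.07, 8.82, 7.48], 'moment': [1.75, 0.45, -0.05], 'width': 11.07, 'grasp_force': 30.01}
```

View pics/s3c.png

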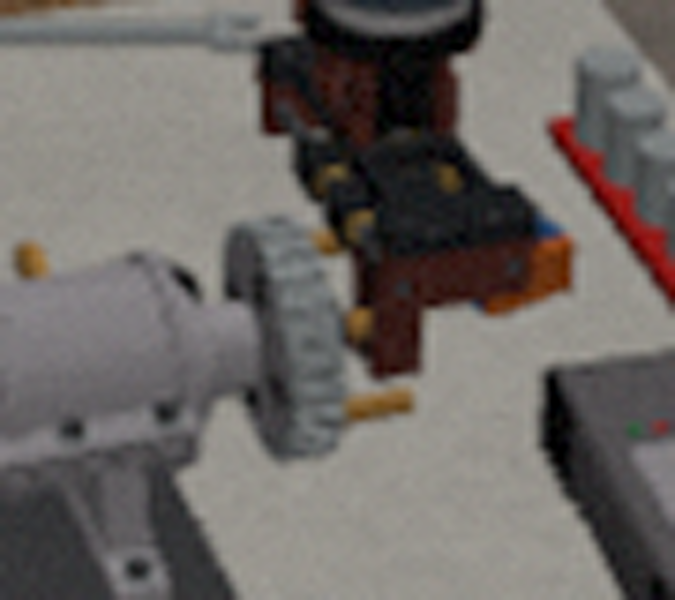

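The gripper still holds the stud on the near side (crop ~(395,330)). The next stud round has its tip at about (409,400), which fits the measured angle. Handing in.

```bash
python3 -c "
from workcell import ctrl
print(ctrl.close_job())"
```

```text
the job is handed in; nothing more can be done
None
```

I handed the job in at about 31 s. The gripper is holding a stud at 30 N, at rest, with the heavy side worked out from the turning forces to be straight down, within an estimated 5 degrees against the 15 allowed; the hand-in returned no verdict.

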